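# Open one well of an interlocked sample locker

### The arm

A 6-joint arm with a two-finger parallel gripper is mounted at the origin on the work surface. World frame = base frame: x ahead of the robot, y to its left, z up, the work surface at z = 0. Lengths are in m, angles in rad, forces in N, time in s.
With the tool pointing down it reaches from about 0.25 to 0.725 m from the base axis. Payload 4 kg.
Tool frame: the origin (TCP) lies on the front face of the gripper's body, between the roots of the fingers; the fingertips stand 73 mm ahead of it and the grasp point (between the pads) lies 54 mm ahead of it; z points along the fingers, y is the direction in which the jaws open and shut (so a half turn about z gives the same grasp; the last joint's range is limited). The gripper opens to 85 mm and grips with 20 to 120 N. Pads are 22 mm wide; open, the fingers measure 114 mm over their backs; the gripper's body (76 mm by 85 mm) begins 54 mm behind the grasp point. The pads swing forward as they close: fully open they stand 13 mm farther back than shut.
Start: joints at [-1.144, 0.241, 0.005, 1.335, 0, 1.571], TCP at [0.207, -0.455, 0.304] pointing down, gripper open.
Joint ranges: [-2.72, 2.72], [-1.05, 1.87], [-1.09, 1.28], [-1.99, 2.15], [-1.42, 1.44], [-3.14, 3.14]. Speed limits (rad/s): [2.79, 2.79, 3.14, 3.14, 3.14, 3.14].

### API

Orientations are given as a unit quaternion [x, y, z, w].
In Python, from workcell import sensors, camera, order gives the robot as it stands. The module is installed in compiled form; this text tells all that it offers.
- The arm moves only by the shell command python3 -m inch 'ROWS'. ROWS is JSON, one flat list of numbers, 5 for each row, row after row: the opening, from -1 (shut) to 1 (fully open), then the shift along the tool's x, y, z in mm, then the turn about the tool's z in units of 6 degrees (1.0 is 6 degrees). A call has 1 to 8 rows; each row is the pose to reach, as a shift and turn from the pose commanded when the call began, along the tool's axes at that moment; what a row does not reach only later rows make up. A row lasts 1/10 s, in which the tool goes at most 50 mm and 8.59 degrees, less where a joint would pass 70% of its speed; a pose out of reach is approached as far as the arm can. A call with a gripper value outside its range is refused whole. The fingers move at their own pace and stop on an object; the grip force is fixed at half the most. Time passes only in rows, so rows that repeat a pose let the fingers close. It gives the time, the measured TCP pose, the force and the opening at its end, in the units of the state.
- sensors.get_obs(): the state, without advancing time (a new reading comes with each control period).
- camera(name): name is "scene" or "top" or "wrist"; returns a dict with "pixels" (480x640x3 uint8, red, green, blue), "intrinsics" (3x3 intrinsics, pixels), "extrinsics" (4x4, takes a point from camera to world coordinates). Camera axes: x right, y down, z forward; pixel columns grow to the right and rows downward; lengths in m; the calibration is good to about 2 mm. A picture is of the moment at which its call begins. There is no depth.
- order.job_done(): hands the job in, once; it reports no verdict.
The state is a dict: "clock": time; "joint_pos": joint angles; "joint_vel": joint speeds; "tau": joint torques, N m; "eef_pos": TCP position; "tool_rot": TCP orientation; "ft_force": force on the tool from outside, world axes, zero at the start; "ft_torque": the same for the moment, N m; "grip_width": finger opening in m.
Only numpy, scipy, OpenCV 4.12 (cv2) and the standard library are available. Lean on these libraries where they do the work, as an engineer would, in place of code of your own. Each camera call takes 0.05 s, during which the arm holds its last target.

### The job

On the produce screening table, open the sample well whose sliding lid has the T-shaped handle. The locker's selector bar lets only the lid facing its gap move: slide the selector until its gap (under the selector's grip) is in line with the T-handled lid, then draw that lid fully out towards the robot. Leave the other two lids shut.

Things in the scene. Friction and masses are not known exactly. Their poses are not given: they have to be found in the camera images.
- locker: Sample locker, aluminium and grey, 236 mm wide (y), three wells with sliding lids side by side 70 mm apart, in any order. Origin: on the table under the selector bar, at the middle lid's centre line. x: from the handle side (nearest the robot) to the back; y: left, along the bar; z up. Fixed to the table, turned up to 15 degrees. All points below have its axes.
- selector_grip (a point): Selector's grip: upright black post, 20 (x) by 14 (y) mm, 82 to 132 mm above the table, on the middle of a steel bar 386 mm long across all lids (top at 76 mm). Point: on the post's axis, 115 mm up. Straight below it the bar has its only gap, 36 mm wide. The bar slides only along y, 85 mm either way from the middle lid; needs about 2 N, stays where left.
- tee_grip (a point): T handle of the lid to open: black crossbar 46 (y) by 14 (x) by 14 mm high on a 12 mm stem. Point: crossbar's centre, 102 mm above the table, on the lid's centre line; shut, it is 85 mm in front of the bar's line. Lid and drawbar tops are at 52 mm. Shut at the start, it slides 60 mm towards -x; needs about 2 N, stays where left.
- tee (a joint): How far the T-handled lid is out, m: 0 shut, 0.06 fully out. Each lid has a steel dog 14 mm wide on its centre line just behind the selector bar: it can come out only if the gap's centre is within 11 mm of that line in y; otherwise the bar blocks it. At the start the gap stands between two lids, so all are blocked.
- ball_grip (a point): Ball handle (black, 28 mm diameter, on a 12 mm stem) of another lid, which must stay shut. Point: the ball's centre, 102 mm above the table, on that lid's centre line. Moves and is blocked like the T-handled lid.
- blade_grip (a point): Blade handle (black, 40 mm along x, 10 mm thick in y, 24 mm high) of another lid, which must stay shut. Point: the blade's centre, 102 mm above the table, on that lid's centre line. Moves and is blocked like the T-handled lid.

How it is judged:
On the way, in this order (a step that is already met when the one before it is completed fails the run):
1. the selector's gap is in line with the T-handled lid (within 12 mm), that lid still shut (y of selector_grip in the frame of tee_grip between -0.012 and 0.012 m and value of joint tee below 0.01 m), for 0.2 s.
2. the T-handled lid is drawn out at least 50 mm (value of joint tee above 0.05 m), for 0.2 s.
At the end, for the whole second after the job is handed in: The T-handled lid is drawn out at least 50 mm of its 60 mm and at rest, and the ball-handled and blade-handled lids are still shut (moved less than 12 mm) (value of joint tee above 0.05 m and velocity of joint tee between -0.01 and 0.01 m/s and distance of each of ball_grip, blade_grip from where it was at the start of the episode below 0.012 m); the robot touches nothing.
It fails at once if the ball-handled or the blade-handled lid is drawn 12 mm or more (distance of any of ball_grip, blade_grip from where it was at the start of the episode above 0.012 m).
It also fails if it takes over 35 s, if anything falls off the work surface, if the arm or the gripper's body presses on something with over 40 N, if the wrist force passes 120 N, or if a joint passes its speed limit or range.

## Working session

There is one attempt and no reset: what is moved stays moved. The work goes in short steps, Python scripts to look and compute and a shell command to move; the robot and the scene stay as the last step left them, time stands still between calls to the robot, and variables do not carry over. Pictures are saved under pics/ and viewed, and the job is handed in when it is done.

```bash
mkdir -p pics; python3 - <<'E'
from workcell import sensors,camera
import cv2,numpy as np
np.set_printoptions(precision=4,suppress=True)
for n in ("scene","top"):
    c=camera(n); cv2.imwrite(f"pics/{n}0.png",c["pixels"][:,:,::-1]); print(n,c["intrinsics"],c["extrinsics"])
    np.savez(f"{n}0.npz",**c)
o=sensors.get_obs(); print(o)
E
```

```text
scene [[495.8298   0.     321.8225]
 [  0.     495.8298 237.2502]
 [  0.       0.       1.    ]] [[-0.2377  0.8479 -0.4739  0.9443]
 [ 0.9713  0.2075 -0.116   0.1002]
 [-0.0001 -0.4879 -0.8729  0.6633]
 [ 0.      0.      0.      1.    ]]
top [[550.4907   0.     321.1209]
 [  0.     550.4907 245.9393]
 [  0.       0.       1.    ]] [[-0.01   -0.9855  0.1696  0.5167]
 [-0.9995  0.0151  0.0286  0.0128]
 [-0.0307 -0.1693 -0.9851  0.7437]
 [ 0.      0.      0.      1.    ]]
{'clock': 0.1, 'joint_pos': array([-1.144 ,  0.2413,  0.0039,  1.3352, -0.    ,  1.5708]), 'joint_vel': array([ 0.0003, -0.0019,  0.0024,  0.0003, -0.0009,  0.0006]), 'tau': array([ -0.0003, -37.3138,  25.301 ,   0.0108,   0.    ,  -0.    ]), 'eef_pos': array([ 0.2068, -0.4548,  0.3031]), 'tool_rot': array([ 0.9773,  0.2118, -0.0002, -0.0009]), 'ft_force': array([ 0.3616,  0.3626, -0.0187]), 'ft_torque': array([ 0.0089,  0.034 , -0.013 ]), 'grip_width': 0.0855496753572343}
```

View pics/scene0.png

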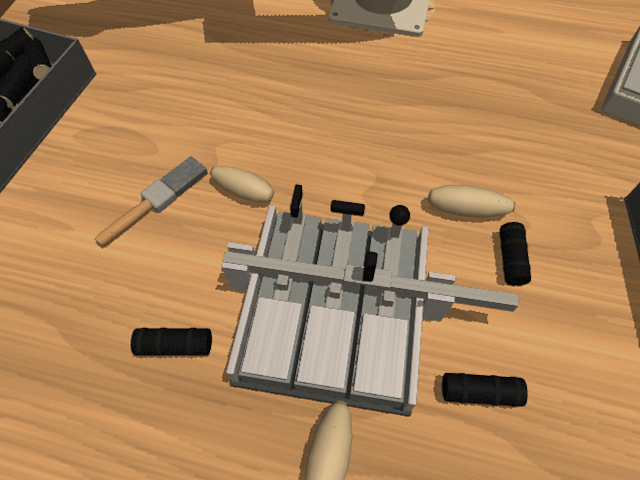

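View pics/top0.png

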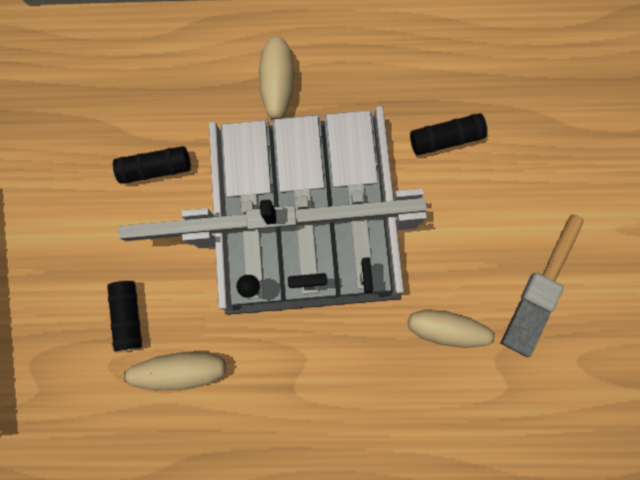

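The T handle is the middle lid: top view (307,281), scene (347,208). The ball is on the left at top (248,286), the blade on the right at top (367,275). The selector post is at top (267,212), between the ball lid and the T lid. Next I measure these.

```bash
cat > h.py <<'E'
import cv2,numpy as np
np.set_printoptions(precision=4,suppress=True)
def blobs(px,box,thr=45):
    x0,y0,x1,y1=box
    m=(px.max(2)<thr).astype(np.uint8); mm=np.zeros_like(m); mm[y0:y1,x0:x1]=m[y0:y1,x0:x1]
    n,l,s,c=cv2.connectedComponentsWithStats(mm)
    return [(c[i],s[i],l==i) for i in range(1,n) if s[i][4]>40]
def ray(c,uv):
    d=np.linalg.inv(c["intrinsics"])@np.array([uv[0],uv[1],1.]); E=c["extrinsics"]
    return E[:3,3],E[:3,:3]@d
def plane(c,uv,z):
    o,d=ray(c,uv); return o+d*(z-o[2])/d[2]
def tri(a,ua,b,ub):
    o,d=ray(a,ua);p,e=ray(b,ub)
    t=np.linalg.lstsq(np.c_[d,-e],p-o,rcond=None)[0]
    q,r=o+d*t[0],p+e*t[1]; return (q+r)/2,np.linalg.norm(q-r)
E
python3 - <<'E'
from h import *
T=dict(np.load("top0.npz"));S=dict(np.load("scene0.npz"))
for c,b,n in((T,(225,195,385,300),"top"),(S,(280,180,415,285),"scene")):
    print(n)
    for ce,s,m in blobs(c["pixels"],b): print(ce,s,plane(c,ce,.102), cv2.minAreaRect(np.argwhere(m)[:,::-1].astype(np.float32)))
E
```

```text
top
[267.7448 211.4828] [260 200  16  24 290] [0.6701 0.095  0.102 ] ((267.9230651855469, 211.61537170410156), (23.533939361572266, 14.120362281799316), 78.69007110595703)
[334.7541 260.4481] [331 223   9  74 183] [0.6096 0.0155 0.102 ] ((334.81060791015625, 259.4757080078125), (73.32344818115234, 3.318014621734619), 85.53284454345703)
[280.4238 262.5629] [277 228   8  72 151] [0.608  0.0796 0.102 ] ((280.4639587402344, 263.50262451171875), (71.32024383544922, 2.211592197418213), 85.85537719726562)
[367.0515 275.9588] [362 258  11  36 291] [ 0.5908 -0.022   0.102 ] ((366.7178039550781, 275.6782531738281), (35.323822021484375, 8.855831146240234), 84.2894058227539)
[247.8506 285.6861] [237 275  23  22 395] [0.5812 0.1179 0.102 ] ((248.0, 285.5), (21.0, 22.0), 90.0)
[307.3357 280.5268] [288 274  39  14 429] [0.5863 0.048  0.102 ] ((307.07379150390625, 280.81146240234375), (11.950716972351074, 38.0250129699707), 84.80557250976562)
scene
[295.9522 200.9243] [291 185  11  33 251] [ 0.5932 -0.0218  0.102 ] ((295.9423522949219, 200.7884521484375), (8.432992935180664, 32.555274963378906), 11.309932708740234)
[347.2387 207.5305] [331 200  34  16 377] [0.5871 0.0479 0.102 ] ((347.17999267578125, 207.73997497558594), (32.809757232666016, 12.162236213684082), 8.130102157592773)
[399.3006 214.9525] [390 205  20  21 316] [0.5821 0.1176 0.102 ] ((399.2000427246094, 214.90000915527344), (18.782970428466797, 19.230182647705078), 63.43495178222656)
[318.4688 246.1562] [315 230   8  34  64] [0.6533 0.0245 0.102 ] ((318.416259765625, 246.48556518554688), (2.140827178955078, 33.70953369140625), 9.7824068069458)
[369.1622 262.5904] [363 236  14  45 376] [0.6609 0.0923 0.102 ] ((370.3973693847656, 258.5196533203125), (11.762571334838867, 44.53916549682617), 7.594643592834473)
```

```bash
python3 - <<'E'
from h import *
T=dict(np.load("top0.npz"));S=dict(np.load("scene0.npz"))
for n,a,b in(("tee",(307.2,280.7),(347.2,207.6)),("ball",(248,285.6),(399.2,215)),("blade",(366.9,275.8),(295.9,200.9)),("post",(267.8,211.5),(370.2,259))):
    print(n,*tri(T,a,S,b))
E
python3 -m inch '[1,0,0,0,0.5]'; python3 -c "
from workcell import sensors
print(sensors.get_obs()['joint_pos'])"
```

```text
tee [0.5863 0.048  0.1007] 0.0004929230557118486
ball [0.5814 0.1177 0.1009] 0.00035154276305464794
blade [ 0.5914 -0.0222  0.0991] 0.0005201150855836846
post [0.6655 0.0927 0.1211] 0.0003117873201281672
clock: 0.2
eef_pos: [0.2069, -0.4548, 0.3033]
tool_rot: [0.983, 0.185, -0.0, -0.001]
ft_force: [-0.9, -0.4, 0.3]
grip_width: 0.0854
[-1.14397287e+00  2.41206715e-01  4.12594819e-03  1.33518528e+00
  4.48297423e-06  1.62447384e+00]
```

```bash
python3 - <<'E'
import cv2,numpy as np
a=cv2.imread("pics/scene0.png")[180:300,270:430];cv2.imwrite("pics/z1.png",cv2.resize(a,None,fx=5,fy=5,interpolation=cv2.INTER_CUBIC))
E
```

```text
(no output)
```

View pics/z1.png

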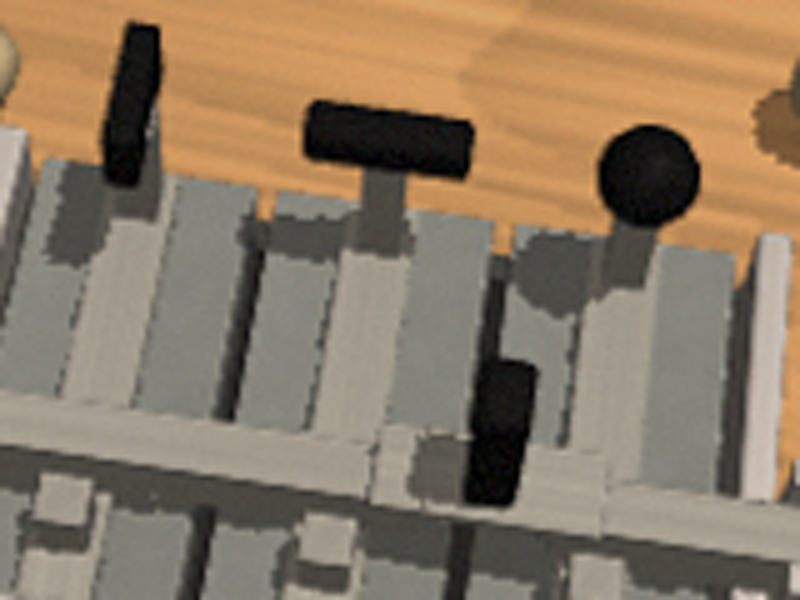

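```bash
cat >> h.py <<'E'
from scipy.spatial.transform import Rotation as R
def go(target,yaw):
    "shift mm in tool axes and turn units (6deg) to TCP target, tool-x heading yaw deg"
    from workcell import sensors
    o=sensors.get_obs(); M=R.from_quat(o["tool_rot"]).as_matrix()
    d=M.T@(np.array(target)-o["eef_pos"])*1000
    y=np.degrees(np.arctan2(M[1,0],M[0,0])); t=-((yaw-y+180)%360-180)/6
    print("shift mm",d,"turn",t,"yaw now",y,"pos",o["eef_pos"],"j",o["joint_pos"],"f",o["ft_force"],"w",o["grip_width"],"t",o["clock"])
E
python3 -c "
from h import *
go((.667,.0935,.26),184.3)"
```

```text
shift mm [ 628.3791 -342.8085   43.7257] turn -27.153384898453453 yaw now 21.37969060927931 pos [ 0.2069 -0.4548  0.3033] j [-1.144   0.2412  0.0041  1.3352  0.      1.6245] f [-0.8875 -0.3735  0.349 ] w 0.08543203193476355 t 0.2
```

```bash
python3 -m inch '[1,50,-27,0,-1.4, 1,100,-54,0,-2.8, 1,150,-81,0,-4.2, 1,200,-108,0,-5.6, 1,250,-135,0,-7, 1,300,-162,0,-8.4, 1,340,-185,0,-9.8, 1,380,-206,0,-11.2]'; python3 -c "
from h import *
go((.667,.0935,.26),184.3)"
```

```text
clock: 1.0
eef_pos: [0.4652, -0.1472, 0.3036]
tool_rot: [0.713, 0.701, -0.0, -0.0]
ft_force: [0.8, -1.1, 0.6]
grip_width: 0.0855
shift mm [244.1181 197.6017  43.5335] turn -15.881989124350127 yaw now 89.00806525389923 pos [ 0.4652 -0.1472  0.3036] j [-0.3063  0.2172 -0.026   1.3282 -0.0002  1.2818] f [ 0.8171 -1.0961  0.6348] w 0.085453601151279 t 1.0
```

```bash
python3 -m inch '[1,34,27,5,-1.4, 1,68,54,10,-2.8, 1,102,81,15,-4.2, 1,136,108,20,-5.6, 1,170,135,25,-7, 1,204,162,30,-8.4, 1,228,185,36,-9.8, 1,244,198,43,-11.2]';python3 -m inch '[1,0,0,0,-1.4, 1,0,0,0,-2.8, 1,0,0,0,-4.2, 1,0,0,0,-4.7, 1,0,0,0,-4.7]'; python3 - <<'E'
from h import *
go((.667,.0935,.26),184.3)
from workcell import camera
for n in("wrist","scene"):
    c=camera(n);cv2.imwrite(f"pics/{n}1.png",c["pixels"][:,:,::-1])
E
```

```text
clock: 1.8
eef_pos: [0.6694, 0.0926, 0.2594]
tool_rot: [0.205, 0.979, -0.0, -0.0]
ft_force: [0.0, -1.1, -0.8]
grip_width: 0.0851
clock: 2.3
eef_pos: [0.6679, 0.0902, 0.26]
tool_rot: [-0.035, 0.999, -0.0, -0.001]
ft_force: [-0.7, -0.0, 0.0]
grip_width: 0.0853
shift mm [0.6833 3.3218 0.0014] turn -0.04211740199000739 yaw now -175.95270441194006 pos [0.6679 0.0902 0.26  ] j [0.1343 0.6191 0.4703 1.4236 0.     0.0636] f [-0.6855 -0.0415  0.0256] w 0.08529788755551647 t 2.3
```

View pics/wrist1.png

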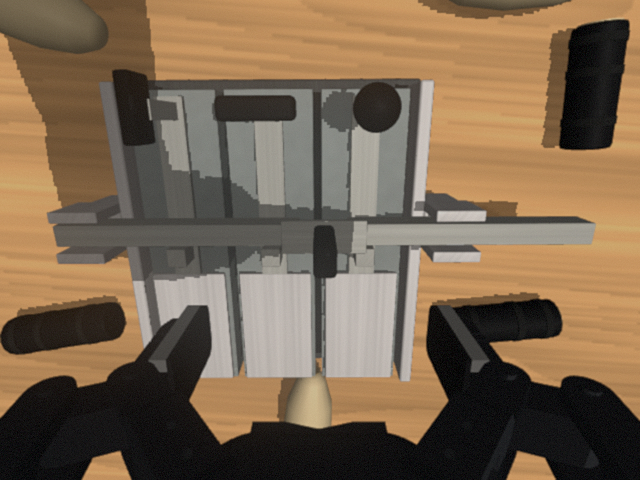

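View pics/scene1.png

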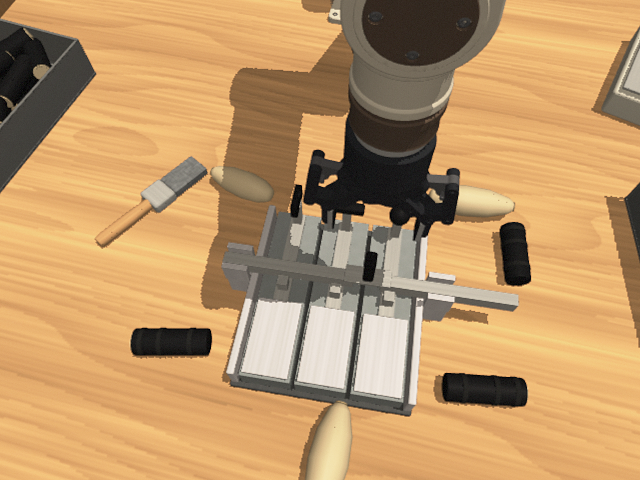

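The wrist view is square to the locker. The post, around (325,240), lies centred between the fingers at x≈200 and x≈440. I'll descend and grip it.

```bash
python3 -m inch '[1,0,3,20,0, 1,0,3,45,0, 1,0,3,70,0, 1,0,3,92,0, 1,0,3,92,0]';python3 -m inch '[-1,0,0,0,0, -1,0,0,0,0, -1,0,0,0,0, -1,0,0,0,0, -1,0,0,0,0, -1,0,0,0,0]'; python3 - <<'E'
from h import *
go((.667,.0935,.168),184.3)
from workcell import camera
for n in("wrist","scene"):
    c=camera(n);cv2.imwrite(f"pics/{n}2.png",c["pixels"][:,:,::-1])
E
```

```text
clock: 2.9
eef_pos: [0.6656, 0.0928, 0.1646]
tool_rot: [-0.035, 0.999, -0.0, -0.004]
ft_force: [-0.8, 0.3, -0.8]
grip_width: 0.0854
clock: 3.5
eef_pos: [0.6684, 0.0934, 0.17]
tool_rot: [-0.036, 0.999, 0.0, 0.001]
ft_force: [-0.4, 0.9, 3.4]
grip_width: 0.0132
shift mm [1.3595 0.2416 2.0181] turn -0.037630302175993315 yaw now -175.92578181305598 pos [0.6684 0.0934 0.17  ] j [0.1387 0.6638 0.3132 1.2184 0.0002 0.0676] f [-0.4427  0.9355  3.4469] w 0.013239057870806582 t 3.5
```

View pics/wrist2.png

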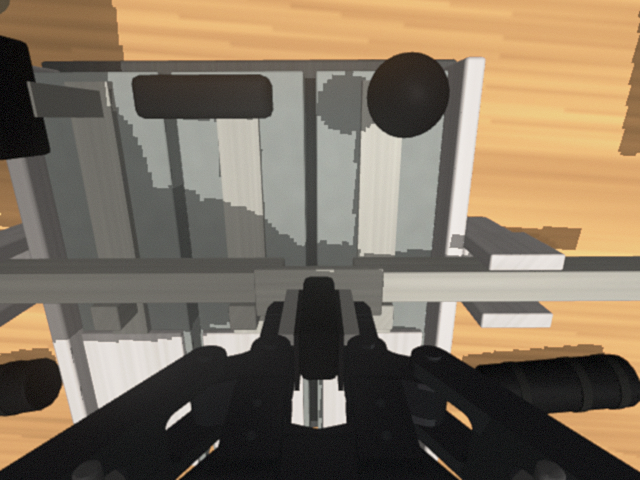

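The post is gripped at 13.2 mm opening, about 39 mm to the +y side of the T lid's line. I'll slide it by −39 mm.

```bash
python3 -m inch '[-1,0,-8,0,0, -1,0,-18,0,0, -1,0,-28,0,0, -1,0,-36,0,0, -1,0,-39,0,0, -1,0,-39,0,0, -1,0,-39,0,0, -1,0,-39,0,0]'; python3 - <<'E'
from h import *
go((.6708,.0543,.168),184.1)
from workcell import camera
for n in("wrist","scene","top"):
    c=camera(n);cv2.imwrite(f"pics/{n}3.png",c["pixels"][:,:,::-1])
E
```

```text
clock: 4.4
eef_pos: [0.6714, 0.0536, 0.17]
tool_rot: [-0.035, 0.999, -0.0, 0.001]
ft_force: [-0.2, -1.2, 4.5]
grip_width: 0.0135
shift mm [0.5123 0.7102 2.0272] turn -0.010198087355566562 yaw now -175.96118852413338 pos [0.6714 0.0536 0.17  ] j [ 0.08    0.6608  0.3077  1.2155 -0.0007  0.0095] f [-0.157  -1.2054  4.5419] w 0.013539284227075907 t 4.4
```

View pics/wrist3.png

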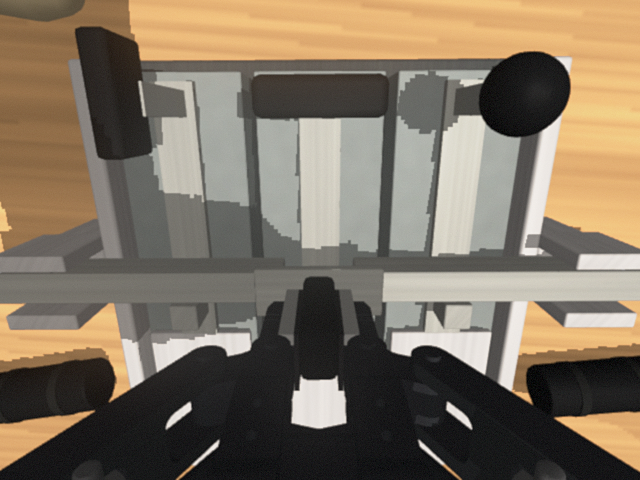

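Alignment holds: post (319), drawbar (320) and T crossbar (320) share one column. I'll release, lift, and turn 90° for the T.

```bash
python3 -m inch '[1,0,0,0,0, 1,0,0,0,0, 1,0,0,0,0, 1,0,0,0,0, 1,0,0,-25,0, 1,0,0,-60,0, 1,0,0,-90,0, 1,0,0,-90,0]'; python3 - <<'E'
from h import *
go((.5863,.048,.26),94.1)
E
```

```text
clock: 5.35
eef_pos: [0.6729, 0.0545, 0.2648]
tool_rot: [-0.035, 0.999, 0.0, 0.005]
ft_force: [-0.1, 0.2, 1.0]
grip_width: 0.0853
shift mm [86.8504 -0.3815  3.9109] turn 14.992683907713607 yaw now -175.9438965537184 pos [0.6729 0.0545 0.2648] j [ 0.0809  0.6113  0.4691  1.4184 -0.      0.0101] f [-0.085   0.176   1.0249] w 0.08530329120886879 t 5.35
```

```bash
python3 -m inch '[1,11,0,0,1.4, 1,22,0,0,2.8, 1,33,0,0,4.2, 1,44,0,0,5.6, 1,55,0,0,7, 1,66,0,0,8.4, 1,77,0,0,9.8, 1,86,0,0,11.2]';python3 -m inch '[1,0,0,0,1.4, 1,0,0,0,2.8, 1,0,0,0,3.8, 1,0,0,0,3.8, 1,0,0,0,3.8]'; python3 - <<'E'
from h import *
go((.5863,.048,.156),94.1)
from workcell import camera
for n in("wrist","scene","top"):
    c=camera(n);cv2.imwrite(f"pics/{n}4.png",c["pixels"][:,:,::-1])
E
```

```text
clock: 6.15
eef_pos: [0.584, 0.0482, 0.2581]
tool_rot: [0.526, 0.85, -0.0, -0.001]
ft_force: [-0.0, 0.0, 0.9]
grip_width: 0.0857
clock: 6.65
eef_pos: [0.5847, 0.0482, 0.2584]
tool_rot: [0.681, 0.732, -0.0, -0.0]
ft_force: [-0.5, 0.0, -0.9]
grip_width: 0.0852
shift mm [ -0.3322   1.6515 102.3513] turn 0.013657088309704099 yaw now 94.18194252985822 pos [0.5847 0.0482 0.2584] j [0.0823 0.4349 0.1629 1.2997 0.     1.5801] f [-0.4954  0.0048 -0.8959] w 0.08522068205080645 t 6.65
```

View pics/wrist4.png

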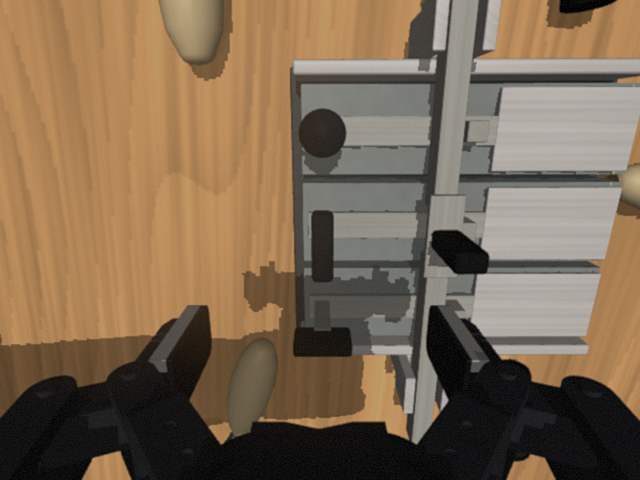

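View pics/scene4.png

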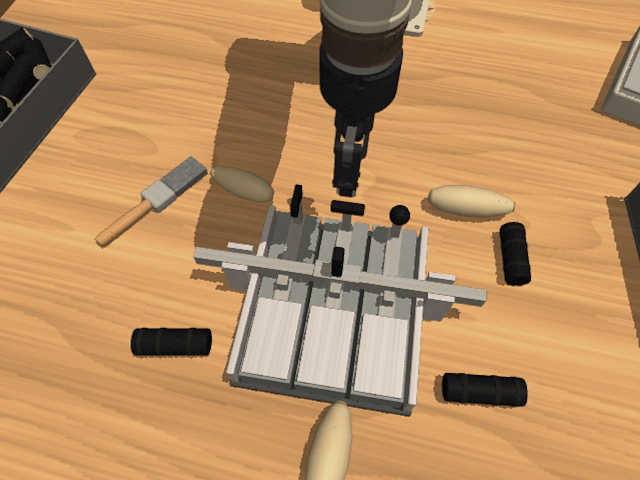

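The scene view shows the selector post at (338,261), in line with the middle lid. In the wrist view the T at (322,245) is centred between the jaws. I'll descend with the jaws partly closed, then grip.

```bash
python3 -m inch '[0.3,0,1.5,0,0, 0.3,0,1.5,20,0, 0.3,0,1.5,45,0, 0.3,0,1.5,70,0, 0.3,0,1.5,90,0, 0.3,0,1.5,101,0, 0.3,0,1.5,101,0]';python3 -m inch '[-1,0,0,0,0, -1,0,0,0,0, -1,0,0,0,0, -1,0,0,0,0, -1,0,0,0,0]'; python3 - <<'E'
from h import *
go((.5863,.048,.156),94.1)
from workcell import camera
for n in("wrist","scene"):
    c=camera(n);cv2.imwrite(f"pics/{n}5.png",c["pixels"][:,:,::-1])
E
```

```text
clock: 7.5
eef_pos: [0.5855, 0.0483, 0.1562]
tool_rot: [0.682, 0.732, -0.001, -0.001]
ft_force: [-1.2, 0.2, 0.9]
grip_width: 0.0552
clock: 8.0
eef_pos: [0.5868, 0.0484, 0.1595]
tool_rot: [0.682, 0.732, 0.001, 0.001]
ft_force: [-1.7, -0.7, 6.3]
grip_width: 0.0128
shift mm [-0.3406 -0.5057  3.4748] turn -0.00487421748822688 yaw now 94.07075469507063 pos [0.5868 0.0484 0.1595] j [ 0.0823  0.5089  0.0115  1.0716 -0.      1.582 ] f [-1.7337 -0.7036  6.329 ] w 0.01281503471435055 t 8.0
```

View pics/wrist5.png

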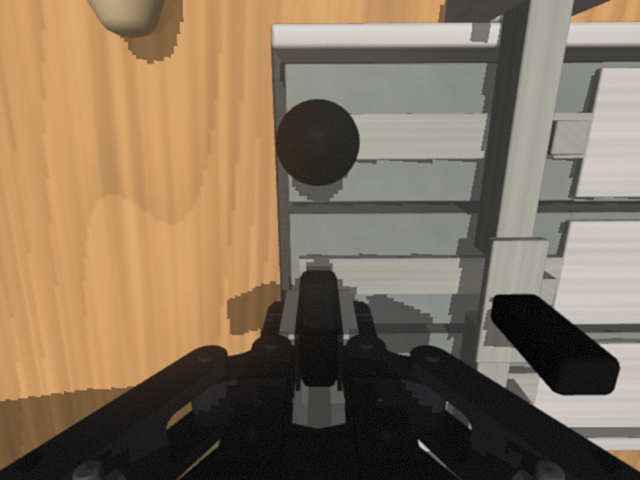

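The T is gripped at 12.8 mm opening. Now I draw it out along tool −y, which is the locker's −x.

```bash
python3 -m inch '[-1,0,-8,0,0, -1,0,-18,0,0, -1,0,-28,0,0, -1,0,-38,0,0, -1,0,-48,0,0, -1,0,-56,0,0, -1,0,-58,0,0, -1,0,-58,0,0]'; python3 -m inch '[-1,0,0,0,0, -1,0,0,0,0, -1,0,0,0,0]'; python3 - <<'E'
from h import *
go((.5863,.048,.156),94.1)
from workcell import camera
for n in("wrist","scene"):
    c=camera(n);cv2.imwrite(f"pics/{n}6.png",c["pixels"][:,:,::-1])
E
```

```text
clock: 8.9
eef_pos: [0.5285, 0.044, 0.1594]
tool_rot: [0.682, 0.732, 0.001, 0.001]
ft_force: [1.1, -0.3, 7.8]
grip_width: 0.013
clock: 9.2
eef_pos: [0.5285, 0.044, 0.1594]
tool_rot: [0.682, 0.732, 0.001, 0.001]
ft_force: [-0.8, -1.0, 9.3]
grip_width: 0.0129
shift mm [-0.0842 57.9566  3.5503] turn -0.008436043602756627 yaw now 94.04938373838344 pos [0.5285 0.044  0.1594] j [ 0.0833  0.4052 -0.1584  1.005  -0.0006  1.5834] f [-0.7635 -0.9976  9.3006] w 0.01291943366128177 t 9.2
```

View pics/scene6.png

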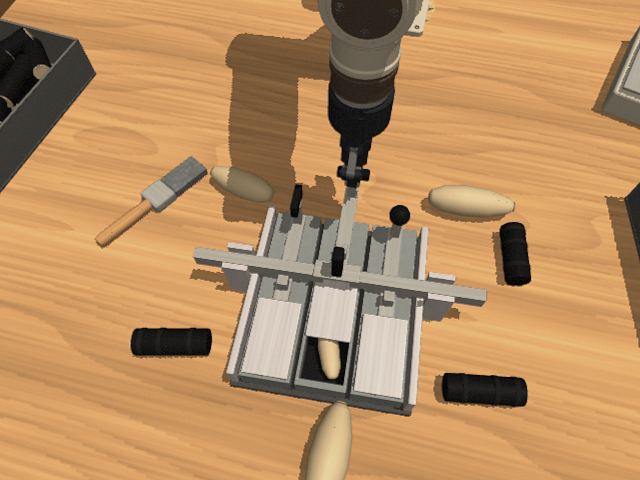

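The lid is out about 58 mm: the well shows open at (328,360), and the other two lids are shut. I'll release and raise.

```bash
python3 -m inch '[0.4,0,0,0,0, 0.4,0,0,0,0, 0.4,0,0,0,0, 0.4,0,0,0,0, 0.4,0,0,-25,0, 0.4,0,0,-60,0, 0.4,0,0,-110,0, 0.4,0,0,-140,0]';python3 -m inch '[0.4,0,-50,0,0, 0.4,0,-100,0,0, 0.4,0,-150,0,0, 0.4,0,-180,0,0, 0.4,0,-180,0,0, 0.4,0,-180,0,0, 0.4,0,-180,0,0]'; python3 - <<'E'
from h import *
go((.5863,.048,.156),94.1)
from workcell import camera
for n in("top","scene"):
    c=camera(n);cv2.imwrite(f"pics/{n}7.png",c["pixels"][:,:,::-1])
    for ce,s,m in blobs(c["pixels"],(225,195,385,360) if n=="top" else (280,130,415,285)): print(n,ce,s[2:],plane(c,ce,.102))
E
```

```text
clock: 10.1
eef_pos: [0.5292, 0.0443, 0.3011]
tool_rot: [0.682, 0.732, 0.001, 0.001]
ft_force: [0.4, 0.1, 0.5]
grip_width: 0.0597
clock: 10.8
eef_pos: [0.3501, 0.0316, 0.2981]
tool_rot: [0.682, 0.732, 0.0, 0.0]
ft_force: [0.1, 0.3, -0.1]
grip_width: 0.0593
shift mm [ -0.3371 236.6034 142.4313] turn -0.0077243816375679826 yaw now 94.05365371017459 pos [0.3501 0.0316 0.2981] j [ 0.09   -0.054  -0.3403  1.2832  0.      1.59  ] f [ 0.0932  0.2583 -0.1121] w 0.05934439201538022 t 10.8
top [301.8379 208.9565] [ 13  24 253] [0.6725 0.0541 0.102 ]
top [334.6023 258.8466] [ 10  74 176] [0.6115 0.0157 0.102 ]
top [280.5594 263.6084] [  9  73 143] [0.6068 0.0795 0.102 ]
top [367.0655 275.9655] [ 11  36 290] [ 0.5908 -0.022   0.102 ]
top [247.8763 285.702 ] [ 23  22 396] [0.5812 0.1179 0.102 ]
top [324.1667 301.3889] [ 8  8 54] [0.5617 0.0285 0.102 ]
top [311.8978 330.4564] [ 39  14 401] [0.5285 0.043  0.102 ]
scene [352.9855 172.8081] [ 32  14 344] [0.5289 0.0434 0.102 ]
scene [295.96 200.86] [ 11  33 250] [ 0.5931 -0.0218  0.102 ]
scene [399.3206 214.927 ] [ 20  21 315] [0.582  0.1177 0.102 ]
scene [318.9583 244.0833] [ 7 29 48] [0.6502 0.0244 0.102 ]
scene [366.823  253.4425] [  8  35 113] [0.6489 0.0869 0.102 ]
scene [337.2532 261.234 ] [ 13  30 312] [0.6686 0.0528 0.102 ]
```

View pics/top7.png

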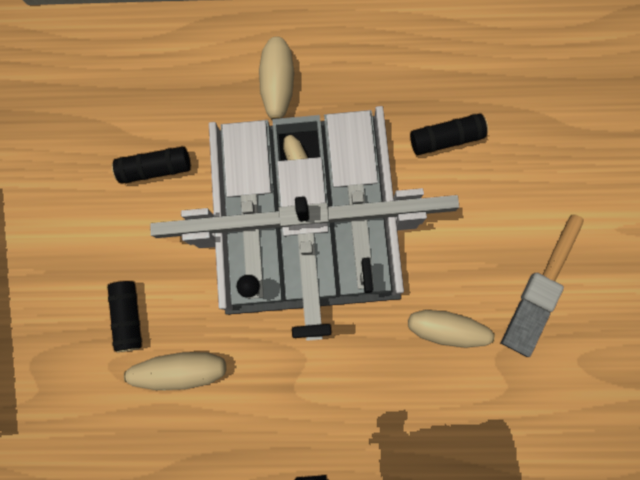

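View pics/scene7.png

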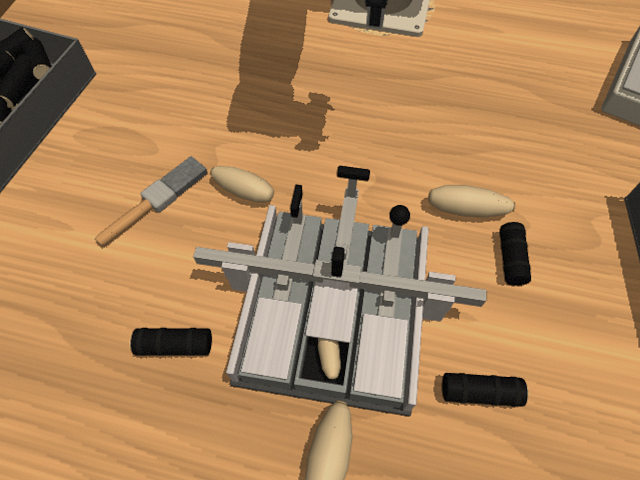

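The T handle is now at top (312,330) and scene (353,173), 58 mm out. The ball and blade handles haven't moved, and the arm is clear.

```bash
python3 -c "
from workcell import order
print(order.job_done())"
```

```text
the job is handed in; nothing more can be done
None
```

The T-handled lid, the middle of the three, is drawn out and the job is handed in. I gripped the selector post, slid it about 39 mm into line with that lid, released it, then gripped the T crossbar and drew the lid out.

My last checks before handing in, at about 10.8 s of the 35 s allowed:
- **T lid:** both cameras put the handle about 58 mm out, matching the arm's own 58 mm of travel. The well is visibly open.
- **Other lids:** the ball and blade handles were within about 0.1 mm of where they started.
- **Selector:** the gap was in line with the T lid to about 1 mm.
- **Robot:** the arm was clear of everything, and the force reading was close to zero. The highest force component I read at any stop was about 9 N, taken while gripping the T.

No check failed or disagreed. The hand-in gave no verdict, as expected.

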